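# Bring the coin feed up to the green speed mark

### The job

The coining press is ready to run: bring its coin feed up to speed. With a fingertip against the side of the pointer handle, without pinching it, push the speed selector on the console clockwise, click by click, until it clicks in at the green mark and do not let it run past that mark; only then press the blue button on the console all the way in to confirm the speed, and let it go. Leave the white button, the red emergency stop and the things lying about where they are.

Things in the scene. Friction and masses are not known exactly. Their poses are not given: they have to be found in the camera images.
- console: Light-grey sheet-metal operator's desk, fixed, 260 (x) by 320 (y) mm; its place and yaw vary. Origin: centre of its underside, on the bench; x points away from the operator and robot, z up. The dark control panel slopes up 12 degrees, from 60 mm high at x = -130 mm to 100 mm at x = +60; behind it a flat ledge to x = +130. Selector on its left (+y), buttons and 11 mm tall lamps on its right.
- dial_axis (a point): Where the speed selector's axis meets the panel's surface. The panel's frame: z its outward normal (leaning 12 degrees to the operator) and the selector's axis, x up the slope away from the operator, y to the left. 8 painted marks 30 degrees apart, 46 to 62 mm from the axis: position 1 is 105 degrees to the left (+y) of x, position 8 is 105 degrees to its right. Nothing else stands within 60 mm.
- green_mark (a point): Centre of the one broad green mark (15 by 10 mm, flat on the panel, 54 mm from the axis, 45 degrees to the right of the panel's x): position 6. Positions 1 to 5 have thin white marks, 7 and 8 thin orange ones. Same frame as dial_axis.
- dial (a joint): Selector angle in rad, clockwise from above: 0 at position 1, 0.5236 per click, 2.618 at position 6, the green mark; end stops beyond positions 1 and 8. Starts at rest at position 2, 3 or 4. A spring detent holds each position: pushing it out takes up to about 0.16 N m (5 to 6 N at 30 mm); past halfway (15 degrees) it snaps forward to the next one by itself, away from the finger, and stays.
- dial_nose (a point): Tip of the pointer handle, 40 mm from the axis, 20 mm above the panel; turns with the selector: x points from axis to tip, along the bar and its white line, z along the axis. A straight black bar 14 mm wide, from 26 mm behind the axis to 40 mm ahead; its sides stand 8 to 30 mm above the panel, a ridge with the white line to 34 mm. Under it a round hub, 38 mm diameter, top 9 mm above the panel.
- confirm_top (a point): Centre of the top face of the blue push button, 28 mm in diameter, in a dark bezel of 44 mm diameter; it stands 22 mm above the panel and 10 mm above the bezel. z is the panel's outward normal; it is pressed against z. It lies 42 mm down the slope and 120 mm to the right of the selector's axis.
- confirm (a joint): Travel of the blue button in m: 0 out, 0.006 fully in; about 1.5 N starts it, 5 N holds it fully in; it springs back.
- jog (a joint): Travel of the white push button in m (same make as the blue one, 65 mm to its right): not to be pressed.
- estop (a joint): Travel of the red 40 mm emergency-stop mushroom, in m; it stands 40 mm above the panel on a yellow disc, 82 mm up the slope from the white button: not to be pressed.
- capsule: A coin in a clear round capsule, 44 mm diameter, 7 mm thick, lying loose on the console's ledge behind the panel. Origin at the centre of its underside. Leave alone.
- loupe: Black inspection loupe with a brass ring, 38 mm diameter, 45 mm tall, standing loose on the bench to the left of the console. Origin at the centre of its underside. Leave alone.
- calliper: Digital calliper, 225 mm long along its x, lying loose on the bench to the right of the console, up to 14 mm high. Origin on the bench under its beam's middle. Leave alone.

How it is judged:
On the way, in this order (a step that is already met when the one before it is completed fails the run):
1. the speed selector has clicked in at the green mark (value of joint dial between 2.498 and 2.738 rad), for 0.2 s.
2. the blue button is pressed in (value of joint confirm above 0.0045 m), for 0.05 s.
At the end, for the whole second after the job is handed in: The selector rests at the green mark (2.618 rad, within 0.12), the blue button has been pressed in at least 4.5 of its 6 mm after that and is out again, the white button and the emergency stop are out, and the loose things lie where they were (within 15 mm) (all of step 1 and value of joint each of confirm, jog, estop below 0.001 m); the robot touches nothing.
It fails at once if the selector runs past the green mark (by more than half a click) (value of joint dial above 2.92 rad).
It fails at once if the selector's handle is pinched: both its side faces (left dial_c2, right dial_c3) are gripped at once (contact force between the fingers and dial_c2 above 1.5 N and contact force between the fingers and dial_c3 above 1.5 N).
It fails at once if the blue button is pressed in while the selector is not yet at the green mark (value of joint confirm above 0.003 m and value of joint dial below 2.498 rad).
It fails at once if the white button or the emergency stop is pressed (value of joint jog above 0.003 m or value of joint estop above 0.0025 m).
It fails at once if the coin capsule, the loupe or the calliper is moved or lifted (more than 15 mm) (distance of any of capsule, loupe, calliper from where it was at the start of the episode above 0.015 m).
It also fails if it takes over 61 s, if anything falls off the work surface, if the arm or the gripper's body presses on something with over 40 N, if the wrist force passes 120 N, or if a joint passes its speed limit or range.

### The arm

A 6-joint arm with a two-finger parallel gripper is mounted at the origin on the work surface. World frame = base frame: x ahead of the robot, y to its left, z up, the work surface at z = 0. Lengths are in m, angles in rad, forces in N, time in s.
With the tool pointing down it reaches from about 0.3 to 0.775 m from the base axis. Payload 14.6 kg.
Tool frame: the origin (TCP) lies midway between the tips of the shut fingers; the grasp point (between the pads) lies 19 mm behind it (env.grasp_offset is the distance from the TCP to the grasp point, in m); z points along the fingers, y is the line along which they close (so a half turn about z gives the same grasp; the last joint's range is limited). The gripper opens to 85 mm and grips with 20 to 120 N. Pads are 22 mm wide; open, the fingers measure 114 mm over their backs; the gripper's body (76 mm by 85 mm) begins 54 mm behind the grasp point. The pads swing forward as they close: fully open they stand 13 mm farther back than shut.
Start: joints at [1.19, 0.3, 1.521, -0, 1.321, -0.067], TCP at [0.17, 0.523, 0.231] pointing down, gripper open.
Joint ranges: [-3.03, 3.03], [-0.79, 2.21], [0.23, 2.52], [-1.04, 4.18], [0, 3.07], [-2.55, 2.55]. Speed limits (rad/s): [2.22, 2.22, 2.57, 3.14, 3.14, 3.14].

### API

Orientations are given as [roll, pitch, yaw] about the fixed x, y, z axes, in that order (R = Rz(yaw) Ry(pitch) Rx(roll)).
In Python, from station import env, cams gives the robot as it stands.
- The arm moves only by the tool arm_command, never from a script. Its argument "steps" is a list that holds one entry, the list of rows, each a list of 7 numbers: the shift along the tool's x, y, z in cm, then the turn, a rotation vector about the tool's x, y, z in rad, then the gripper's target within -1 to 1 (fully open at 1, half-way at 0, shut at -1). A call has exactly 5 rows; each row is the pose to reach, as a shift and turn from the pose commanded when the call began, along the tool's axes at that moment; what a row does not reach only later rows make up. A row lasts 1/10 s, in which the tool goes at most 50 mm and 8.59 degrees, less where a joint would pass 70% of its speed; a pose out of reach is approached as far as the arm can. A call with a gripper value outside its range is refused whole. The fingers move at their own pace and stop on an object; the grip force is fixed at half the most. Time passes only in rows, so rows that repeat a pose let the fingers close, or fill a call up. It gives the time, the measured TCP pose, the force, the opening and the grip force at its end, in the units of the state.
- env.get_state(): the state, without advancing time (a new reading comes with each control period).
- cams.get_image(name): name is "scene" or "top"; returns (picture, depth): 480x640x3 uint8, red, green, blue; 480x640 float32, m along the optical axis (not along the pixel's ray), 0 where there is no reading.
- cams.camera_info(name): a dict with "fovy" (degrees; the focal length in pixels is half the picture's height over the tangent of half this angle, whatever the lens; pixels are square), "cx", "cy" (the principal point, pixels), "pose" (4x4, takes a point from camera to world coordinates). Camera axes: x right, y up, looking along -z (the intrinsics and any distortion apply to the point x, -y, -z); pixel columns grow to the right and rows downward; lengths in m; the calibration is good to about 2 mm. A picture is of the moment at which its call begins. camera_info takes no time and is no camera call.
- env.sign_off(): hands the job in; it is judged then, once.
The state is a dict: "time": time; "joints": joint angles; "joint_vel": joint speeds; "joint_efforts": joint torques, N m; "eef_pos": TCP position; "tcp_rot": TCP orientation; "wrist_force": force on the tool from outside, world axes, zero at the start; "moment": the same for the moment, N m; "opening": finger opening in m; "finger_force": force on a finger pad.
Only numpy, scipy, OpenCV 4.12 (cv2) and the standard library are available. Lean on these libraries where they do the work, as an engineer would, in place of code of your own. Each camera call takes 0.05 s, during which the arm holds its last target. There are 200 camera calls.

## Working session

There is one attempt and no reset: what is moved stays moved. The work goes in short steps, Python scripts to look and compute and a tool call to move; the robot and the scene stay as the last step left them, time stands still between calls to the robot, and variables do not carry over. Pictures are saved under pics/ and viewed, at most 10 in all, crops included, and the job is handed in when it is done.

Besides the shell and the picture viewer there is one more tool, called in YAML: its name, and indented under it one key for each argument. arm_command: Moves the arm, as the interface text tells. Its arguments: {"type":"object","properties":{"steps":{"type":"array","items":{"type":"array","items":{"type":"array","items":{"type":"number"}}}}},"required":["steps"]}

```bash
mkdir -p pics; ls
python3 - <<'E'
from station import env,cams
import cv2,numpy as np
for n in("top","scene"):
    im,d=cams.get_image(n);cv2.imwrite(f"pics/{n}1.png",im[:,:,::-1]);np.save(f"pics/{n}1.npy",d)
    print({k:(np.round(v,4).tolist() if k=='pose' else v) for k,v in cams.camera_info(n).items()})
print(env.get_state())
E
```

```text
pics
{'fovy': 53.966106261983484, 'cx': 320.2045869573726, 'cy': 247.93867553163938, 'pose': [[-0.0163, 0.9842, -0.1762, 0.4376], [-0.9998, -0.0186, -0.0114, -0.0475], [-0.0145, 0.176, 0.9843, 0.9953], [0.0, 0.0, 0.0, 1.0]]}
{'fovy': 42.05447186559233, 'cx': 326.13746621463827, 'cy': 239.55749810850875, 'pose': [[-0.0384, -0.551, 0.8336, 1.6452], [0.9993, -0.0237, 0.0303, -0.0103], [0.0031, 0.8341, 0.5515, 0.803], [0.0, 0.0, 0.0, 1.0]]}
{'time': 0.1, 'joints': array([ 1.19043587e+00,  3.00384659e-01,  1.52154632e+00,  2.32313774e-06,
        1.32069519e+00, -6.65957759e-02]), 'joint_vel': array([ 0.00039272, -0.00061399,  0.00035537,  0.00055316, -0.00035565,
       -0.00015366]), 'joint_efforts': array([ 2.74537058e-03, -5.44382930e+01, -3.62372375e+01, -1.06103533e-05,
        3.00493237e-03,  2.77798904e-06]), 'eef_pos': array([0.16967144, 0.52294413, 0.23078344]), 'tcp_rot': array([-3.14056158e+00, -7.10217773e-05,  2.82782736e+00]), 'wrist_force': array([-0.65202985,  0.10310882,  0.09728096]), 'moment': array([-0.06301705, -0.01774658,  0.03693597]), 'finger_force': 0.0, 'opening': 0.08549105227388733}
```

View pics/top1.png

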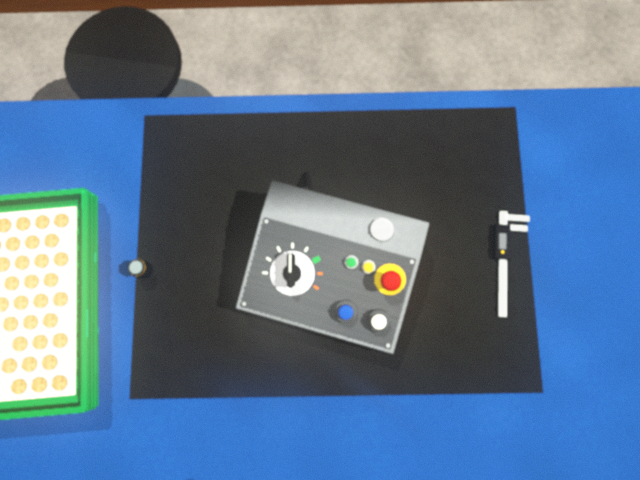

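View pics/scene1.png

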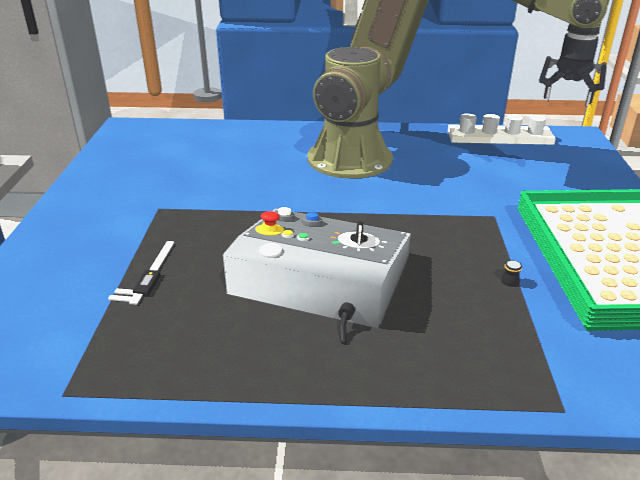

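```bash
cat > h.py <<'E'
from station import env,cams
import cv2,numpy as np
from scipy.spatial.transform import Rotation as R
from scipy.optimize import least_squares
def world(n,d):
    c=cams.camera_info(n);f=240/np.tan(np.radians(c['fovy'])/2)
    v,u=np.mgrid[:480,:640]
    P=np.stack([(u-c['cx'])/f*d,-(v-c['cy'])/f*d,-d],-1)
    return P@c['pose'][:3,:3].T+c['pose'][:3,3]
def proj(n,p):
    c=cams.camera_info(n);f=240/np.tan(np.radians(c['fovy'])/2)
    q=(np.atleast_2d(p)-c['pose'][:3,3])@c['pose'][:3,:3]
    return np.c_[c['cx']-f*q[:,0]/q[:,2],c['cy']+f*q[:,1]/q[:,2]]
def Rp(yaw): return R.from_euler('ZY',[yaw,-np.radians(12)])  # panel frame
def F():
    z=np.load('pose.npy');return z[:3],Rp(z[3])
E
cat > fit.py <<'E'
from h import *
L={'blue':(-.042,-.120,.022),'red':(.040,-.185,.040),'green':(.0382,-.0382,0),'white':(-.042,-.185,.022)}
roi={'top':dict(blue=(345,312,16),red=(390,280,16),green=(316,260,7),white=(378,320,11)),'scene':dict(blue=(312,217,13),red=(269,217,13),white=(285,213,9))}
obs=[]
for n in roi:
    im=cv2.imread(f'pics/{n}1.png');d=np.load(f'pics/{n}1.npy');W=world(n,d)
    hsv=cv2.cvtColor(im,cv2.COLOR_BGR2HSV);H,S,V=cv2.split(hsv.astype(int))
    M=dict(blue=(abs(H-112)<14)&(S>130)&(V>90),red=((H<6)|(H>174))&(S>150)&(V>90),green=(abs(H-65)<20)&(S>90),white=(S<50)&(V>170))
    for k,(u,v,r) in roi[n].items():
        m=M[k].copy();b=np.zeros_like(m);b[v-r:v+r+1,u-r:u+r+1]=1;m&=b&(d>0)
        p=W[m]; top=p[:,2]>np.percentile(p[:,2],90)-.012
        q=p[top]; obs.append((n,k,q.mean(0))); ij=np.argwhere(m)
        print(n,k,m.sum(),q.mean(0).round(4),ij.mean(0)[::-1].round(1))
def res(z,sel=('top',)):
    return np.concatenate([Rp(z[3]).apply(L[k])+z[:3]-p for n,k,p in obs if n in sel])
for sel in (('top',),('scene',),('top','scene')):
    s=least_squares(res,[.45,0,.08,-.25],args=(sel,),loss='soft_l1',f_scale=.003)
    print(sel,s.x.round(4),(res(s.x,sel).reshape(-1,3)*1e3).round(1).tolist())
    if sel==('top','scene'): np.save('pose.npy',s.x)
# panel plane check & overlay
t,r=F();im=cv2.imread('pics/top1.png');W=world('top',np.load('pics/top1.npy'))
loc=r.inv().apply((W.reshape(-1,3)-t)).reshape(W.shape)
m=(abs(loc[...,0])<.08)&(loc[...,1]<-.06)&(loc[...,1]>-.10)&(abs(loc[...,2])<.01)
print('panel z in local',np.median(loc[m][:,2]))
b=(abs(loc[...,2]-.03)<.012)&(np.hypot(loc[...,0],loc[...,1])<.045);q=loc[b][:,:2]
w,v=np.linalg.eigh(np.cov(q.T));a=v[:,1];c=q.mean(0);a=a*np.sign(a@c)
print('bar',b.sum(),c,np.degrees(np.arctan2(a[1],a[0])))
big=cv2.resize(im[200:370,220:440],None,fx=3.6,fy=3.6,interpolation=cv2.INTER_CUBIC)
A=[(.054*np.cos(np.radians(x)),.054*np.sin(np.radians(x)),0) for x in range(105,-106,-30)]+[(0,0,0)]+list(L.values())
an=np.radians(15);A+=[(.04*np.cos(an),.04*np.sin(an),.034),(-.026*np.cos(an),-.026*np.sin(an),.034)]
for p in proj('top',r.apply(A)+t): cv2.drawMarker(big,tuple(int(i) for i in ((p-[220,200]+.5)*3.6)),(255,0,255),0,10,1)
cv2.imwrite('pics/ov1.png',big)
E
python3 fit.py
```

```text
top blue 166 [ 0.4754 -0.0829  0.0939] [345.2 311.8]
top red 260 [ 0.5298 -0.1663  0.1264] [390.6 280.4]
top green 44 [ 0.5777 -0.0281  0.0894] [315.8 259.2]
top white 211 [ 0.4576 -0.1456  0.0933] [378.7 321.4]
scene blue 304 [ 0.4811 -0.0836  0.0938] [312. 210.]
scene red 187 [ 0.5392 -0.168   0.1268] [269.6 217.3]
scene white 101 [ 0.463  -0.1465  0.0934] [283.7 210.9]
('top',) [ 0.5528  0.0194  0.0806 -0.2851] [[-0.2, -0.1, -0.6], [0.6, -0.6, 1.6], [0.2, 0.3, -0.9], [-0.6, 0.3, 0.0]]
('scene',) [ 0.5576  0.0193  0.0804 -0.2713] [[0.3, -0.6, -0.7], [-1.5, 0.8, 1.0], [1.1, -0.2, -0.3]]
('top', 'scene') [ 0.5536  0.0196  0.0805 -0.2723] [[1.9, -0.8, -0.7], [3.7, -0.6, 1.5], [1.6, 0.9, -1.0], [2.3, -0.7, -0.1], [-3.8, -0.1, -0.5], [-5.7, 1.2, 1.1], [-3.1, 0.2, -0.2]]
panel z in local 0.0011409283599634952
bar 270 [0.00828071 0.00024285] 13.830509542505004
```

View pics/ov1.png

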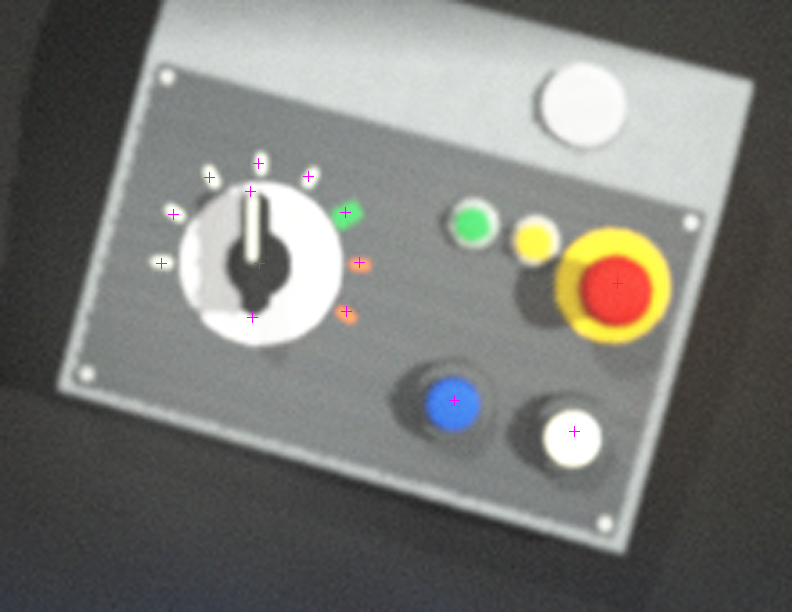

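The overlay shows the pointer at position 4, near (253,195). The predicted marks land on the painted ones, with green at (346,212) and blue at (454,402). That leaves two clicks to go, and the arm can now approach with the gripper shut.

```bash
cat >> h.py <<'E'
def go(p_loc,ang=None,show=True):
    """tool shift (cm) and turn to reach panel-frame point with bar angle ang (deg, + left)"""
    t,r=F();a=np.radians(ang);e=np.array([np.cos(a),np.sin(a),0]);d=np.array([np.sin(a),-np.cos(a),0]);n=np.array([0,0,1.])
    T=R.from_matrix(r.as_matrix()@np.stack([-d,e,-n],1));s=env.get_state();C=R.from_euler('xyz',s['tcp_rot'])
    p=r.apply(p_loc)+t
    print('shift',(C.inv().apply(p-s['eef_pos'])*100).round(2).tolist(),'turn',(C.inv()*T).as_rotvec().round(3).tolist(),'world',p.round(3))
def bar(ang,gap,h,rad=.032):
    a=np.radians(ang);e=np.array([np.cos(a),np.sin(a),0]);d=np.array([np.sin(a),-np.cos(a),0])
    go(rad*e-d*(.018+gap)+np.array([0,0,h]),ang)
def st():
    t,r=F();s=env.get_state();print('t',s['time'],'panel tcp mm',(r.inv().apply(s['eef_pos']-t)*1e3).round(1),'F panel',r.inv().apply(s['wrist_force']).round(2),'rot',s['tcp_rot'].round(3),'q',s['joints'].round(2),'open',round(s['opening'],4))
E
python3 -c "
from h import *
np.save('pose.npy',[.5552,.0194,.0812,-.28]);st();bar(15,.012,.10)"
```

```text
t 0.1 panel tcp mm [-467.4  377.4  252.3] F panel [-0.62 -0.08  0.23] rot [-3.141 -0.     2.828] q [ 1.19  0.3   1.52  0.    1.32 -0.07] open 0.0855
shift [-52.27, -32.26, 4.73] turn [-0.14, -0.175, 1.27] world [0.567 0.055 0.184]
```

arm_command:
  steps:
    - [[-3.5, -2.2, 0, -0.01, -0.01, 0.1, -1], [-7, -4.3, 0, -0.02, -0.02, 0.2, -1], [-10.5, -6.5, 0, -0.03, -0.04, 0.3, -1], [-14, -8.6, 0, -0.05, -0.06, 0.42, -1], [-18, -11, 0, -0.06, -0.08, 0.54, -1]]

```text
time: 0.6
eef_pos: [0.3075, 0.3616, 0.2311]
tcp_rot: [3.063, 0.061, 2.281]
wrist_force: [1.1, 0.7, -0.1]
opening: 0.0124
finger_force: 0.0
```

```bash
python3 -c "
from h import *
st();bar(15,.012,.10)"
```

```text
t 0.6 panel tcp mm [-294.2  260.4  215.8] F panel [ 0.79  0.97 -0.23] rot [3.063 0.061 2.281] q [ 0.82  0.1   1.77 -0.07  1.21  0.14] open 0.0124
shift [-39.85, -0.87, 7.11] turn [-0.076, -0.096, 0.726] world [0.567 0.055 0.184]
```

arm_command:
  steps:
    - [[-4, 0, 0.5, -0.01, -0.02, 0.14, -1], [-8, 0, 1, -0.03, -0.04, 0.28, -1], [-12, 0, 1.5, -0.045, -0.055, 0.42, -1], [-16, 0, 2, -0.06, -0.075, 0.56, -1], [-20, 0, 2.5, -0.075, -0.095, 0.7, -1]]

```text
time: 1.1
eef_pos: [0.441, 0.2107, 0.2182]
tcp_rot: [2.941, 0.057, 1.572]
wrist_force: [1.4, 1.3, 0.8]
opening: 0.0
finger_force: 0.0
```

```bash
python3 -c "
from h import *
st();bar(15,.012,.10)"
```

```text
t 1.1 panel tcp mm [-130.6  152.3  167.9] F panel [1.17 1.69 0.6 ] rot [2.941 0.057 1.572] q [ 0.44  0.1   1.81 -0.15  1.08  0.49] open 0.0
shift [-15.39, 11.5, 6.75] turn [-0.0, -0.002, 0.025] world [0.567 0.055 0.184]
```

arm_command:
  steps:
    - [[-3.5, 2.6, 1, 0, 0, 0.025, -1], [-7, 5.2, 2.5, 0, 0, 0.025, -1], [-10.5, 7.8, 4, 0, 0, 0.025, -1], [-13.5, 10, 5.5, 0, 0, 0.025, -1], [-15.4, 11.5, 6.7, 0, 0, 0.025, -1]]

```text
time: 1.6
eef_pos: [0.5683, 0.0545, 0.1837]
tcp_rot: [2.941, 0.052, 1.551]
wrist_force: [-0.3, 0.5, 0.2]
opening: 0.0003
finger_force: 0.0
```

```bash
python3 -c "
from h import *
st();bar(15,.012,.04)
im,d=cams.get_image('top');im2,d2=cams.get_image('scene');np.save('pics/t2.npy',d);np.save('pics/s2.npy',d2)
A=cv2.resize(im[190:340,220:420],(800,600),interpolation=cv2.INTER_CUBIC)[:,:,::-1]
B=cv2.resize(im2[120:270,290:490],(800,600),interpolation=cv2.INTER_CUBIC)[:,:,::-1]
cv2.imwrite('pics/two2.png',np.hstack([cv2.resize(A,(400,300)),cv2.resize(B,(400,300))]))"
```

```text
t 1.6 panel tcp mm [24.1 37.4 99.7] F panel [-0.37  0.39  0.3 ] rot [2.941 0.052 1.551] q [ 0.06  0.29  1.66 -0.08  1.    0.11] open 0.0003
shift [0.0, -0.09, 5.97] turn [-0.002, -0.002, 0.004] world [0.579 0.051 0.125]
```

View pics/two2.png

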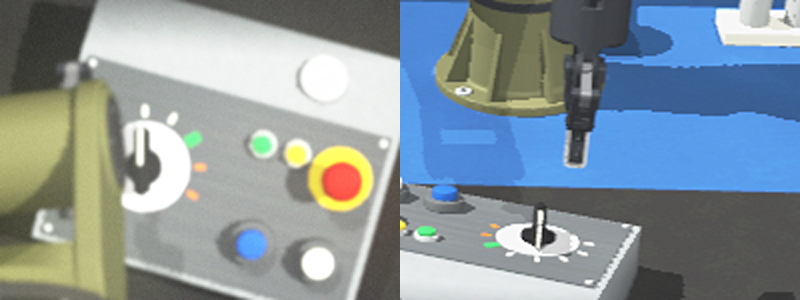

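The left half shows the pointer still at position 4. The right half shows the shut fingertips at about (575,165), clear on the handle's left side. Next I lower them.

arm_command:
  steps:
    - [[0, 0, 2, 0, 0, 0, -1], [0, 0, 4, 0, 0, 0, -1], [0, 0, 6, 0, 0, 0, -1], [0, 0, 7, 0, 0, 0, -1], [0, 0, 7.8, 0, 0, 0, -1]]

```text
time: 2.2
eef_pos: [0.5826, 0.053, 0.1077]
tcp_rot: [2.941, 0.052, 1.553]
wrist_force: [0.3, -0.3, 1.0]
opening: 0.0
finger_force: 0.0
```

```bash
python3 -c "
from h import *
st();bar(15,.002,.015)
im2,d2=cams.get_image('scene');np.save('pics/s3.npy',d2)
t,r=F();s=env.get_state();print(proj('scene',s['eef_pos']),proj('scene',t))
cv2.imwrite('pics/s3.png',cv2.resize(im2[170:260,310:430],(800,600),interpolation=cv2.INTER_CUBIC)[:,:,::-1])"
```

```text
t 2.2 panel tcp mm [22.2 39.9 22.4] F panel [ 0.55 -0.2   0.92] rot [2.941 0.052 1.553] q [ 0.06  0.42  1.68 -0.09  0.85  0.12] open 0.0
shift [-1.28, 0.01, 0.73] turn [-0.001, -0.003, 0.006] world [0.584 0.04  0.101]
[[376.24699515 237.88376823]] [[359.2696076  240.57436371]]
```

View pics/s3.png

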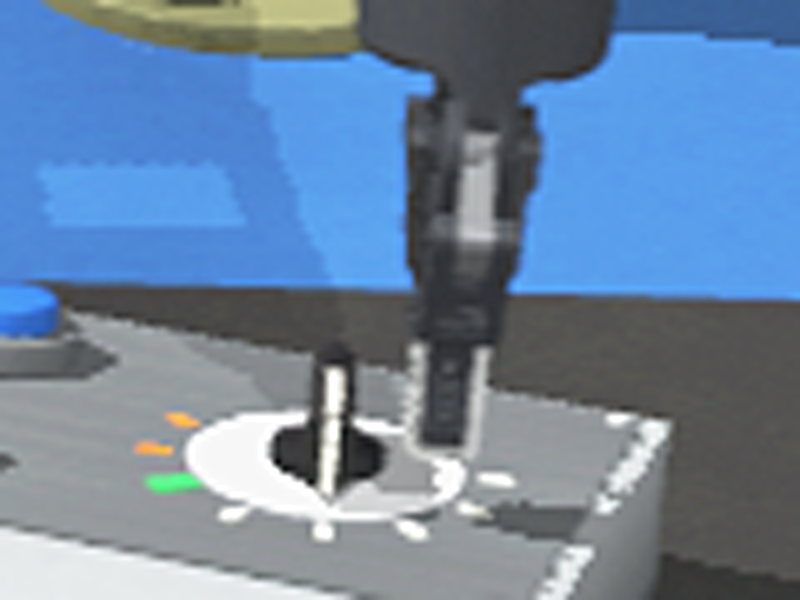

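The fingertip is at about (445,450) and the nose at (330,500), so there is a gap of roughly 12 mm. I'll check the finger's radial reach relative to the bar with depth.

```bash
python3 -c "
from h import *
t,r=F();d=np.load('pics/s3.npy');W=world('scene',d)
L=r.inv().apply((W.reshape(-1,3)-t)).reshape(W.shape)*1e3
a=np.radians(15);rad=L[...,0]*np.cos(a)+L[...,1]*np.sin(a);lat=-L[...,0]*np.sin(a)+L[...,1]*np.cos(a)
def px(x,y): return int(310+x*.15),int(170+y*.15)
for n,b in (('finger',(405,495,350,445)),('bar',(310,352,355,480))):
    u0,v0=px(b[0],b[2]);u1,v1=px(b[1],b[3])
    m=np.zeros(d.shape,bool);m[v0:v1+1,u0:u1+1]=1;m&=(L[...,2]>14)&(rad<70)&(rad>-30)
    print(n,m.sum(),'rad',np.percentile(rad[m],[5,25,50,75,95]).round(1),'lat',np.percentile(lat[m],[2,50,98]).round(1),'z',np.percentile(L[...,2][m],[2,98]).round(1))
"
```

```text
finger 169 rad [35.2 38.9 42.5 45.2 48.5] lat [20.4 30.6 41.9] z [29.4 61.8]
bar 118 rad [-12.8  12.5  32.8  36.6  39.3] lat [-8.6 -2.2  3.6] z [14.5 36.8]
```

arm_command:
  steps:
    - [[-0.2, 0, 0.3, 0, 0, 0, -1], [-0.4, 0, 0.7, 0, 0, 0, -1], [-0.7, 0, 0.7, 0, 0, 0, -1], [-1.0, 0, 0.7, 0, 0, 0, -1], [-1.2, 0, 0.7, 0, 0, 0, -1]]

```text
time: 2.75
eef_pos: [0.5841, 0.0399, 0.1023]
tcp_rot: [2.94, 0.052, 1.553]
wrist_force: [-0.1, -0.1, -0.5]
opening: -0.0001
finger_force: 0.0
```

```bash
python3 -c "
from h import *
st();
for a in (15,12,8,4,0,-3):bar(a,-.003,.015)"
```

```text
t 2.75 panel tcp mm [26.  27.7 16. ] F panel [-0.19 -0.09 -0.43] rot [2.94  0.052 1.553] q [ 0.03  0.42  1.69 -0.08  0.83  0.09] open -0.0001
shift [-0.5, -0.03, 0.1] turn [-0.0, -0.003, 0.005] world [0.584 0.035 0.101]
shift [-0.67, 0.04, 0.1] turn [-0.001, -0.003, 0.057] world [0.585 0.033 0.102]
shift [-0.9, 0.12, 0.1] turn [-0.001, -0.003, 0.127] world [0.585 0.031 0.102]
shift [-1.14, 0.19, 0.1] turn [-0.001, -0.003, 0.197] world [0.586 0.028 0.102]
shift [-1.38, 0.24, 0.1] turn [-0.001, -0.003, 0.267] world [0.586 0.026 0.103]
shift [-1.56, 0.27, 0.1] turn [-0.001, -0.003, 0.319] world [0.587 0.024 0.103]
```

arm_command:
  steps:
    - [[-0.15, 0, 0.1, 0, 0, 0, -1], [-0.3, 0, 0.1, 0, 0, 0, -1], [-0.4, 0, 0.1, 0, 0, 0, -1], [-0.5, 0, 0.1, 0, 0, 0, -1], [-0.5, 0, 0.1, 0, 0, 0, -1]]

```text
time: 3.25
eef_pos: [0.5842, 0.0364, 0.1013]
tcp_rot: [2.94, 0.05, 1.553]
wrist_force: [0.9, 10.9, -1.0]
opening: 0.0001
finger_force: 5.3
```

```bash
python3 -c "
from h import *
st();
for a in (12,8,4,0,-3):bar(a,-.003,.015)"
```

```text
t 3.25 panel tcp mm [26.9 24.3 14.8] F panel [-2.29 10.71 -0.55] rot [2.94  0.05  1.553] q [ 0.02  0.42  1.69 -0.08  0.83  0.08] open 0.0001
shift [-0.32, 0.04, -0.02] turn [-0.0, -0.005, 0.058] world [0.585 0.033 0.102]
shift [-0.56, 0.13, -0.02] turn [-0.001, -0.005, 0.128] world [0.585 0.031 0.102]
shift [-0.79, 0.2, -0.02] turn [-0.001, -0.005, 0.197] world [0.586 0.028 0.102]
shift [-1.04, 0.25, -0.02] turn [-0.001, -0.004, 0.267] world [0.586 0.026 0.103]
shift [-1.22, 0.27, -0.02] turn [-0.001, -0.004, 0.32] world [0.587 0.024 0.103]
```

arm_command:
  steps:
    - [[0, 0.02, 0, 0, 0, 0.05, -1], [-0.1, 0.06, 0, 0, 0, 0.11, -1], [-0.25, 0.1, 0, 0, 0, 0.17, -1], [-0.4, 0.14, 0, 0, 0, 0.22, -1], [-0.5, 0.17, 0, 0, 0, 0.22, -1]]

```text
time: 3.75
eef_pos: [0.5864, 0.0308, 0.1023]
tcp_rot: [2.932, 0.006, 1.336]
wrist_force: [3.5, 3.7, 0.3]
opening: -0.0001
finger_force: 2.0
```

```bash
python3 -c "
from h import *
st();
for a in (8,4,0,-3):bar(a,-.003,.015)"
```

```text
t 3.75 panel tcp mm [30.6 19.6 15. ] F panel [ 2.31  4.52 -0.18] rot [2.932 0.006 1.336] q [ 0.01  0.43  1.69 -0.08  0.83  0.29] open -0.0001
shift [-0.02, -0.1, 0.0] turn [0.0, -0.004, -0.094] world [0.585 0.031 0.102]
shift [-0.24, 0.02, 0.0] turn [0.0, -0.004, -0.024] world [0.586 0.028 0.102]
shift [-0.46, 0.12, 0.0] turn [0.0, -0.004, 0.046] world [0.586 0.026 0.103]
shift [-0.63, 0.19, 0.0] turn [0.0, -0.004, 0.098] world [0.587 0.024 0.103]
```

arm_command:
  steps:
    - [[-0.15, 0.03, 0, 0, 0, 0.03, -1], [-0.3, 0.07, 0, 0, 0, 0.05, -1], [-0.4, 0.1, 0, 0, 0, 0.07, -1], [-0.5, 0.13, 0, 0, 0, 0.09, -1], [-0.6, 0.16, 0, 0, 0, 0.1, -1]]

```text
time: 4.25
eef_pos: [0.5861, 0.024, 0.1025]
tcp_rot: [2.934, -0.014, 1.239]
wrist_force: [1.9, 2.5, 1.9]
opening: -0.0002
finger_force: 0.9
```

```bash
python3 -c "
from h import *
st();
for a in (0,-3,-6,-12,-15):bar(a,-.003,.015)"
```

```text
t 4.25 panel tcp mm [32.2 13.  14.9] F panel [1.53 2.91 1.66] rot [ 2.934 -0.014  1.239] q [ 0.    0.42  1.69 -0.07  0.83  0.38] open -0.0002
shift [0.2, -0.03, -0.01] turn [-0.001, -0.003, -0.054] world [0.586 0.026 0.103]
shift [0.03, 0.05, -0.01] turn [-0.001, -0.003, -0.001] world [0.587 0.024 0.103]
shift [-0.13, 0.13, -0.01] turn [-0.001, -0.003, 0.051] world [0.587 0.022 0.103]
shift [-0.48, 0.25, -0.01] turn [-0.001, -0.003, 0.156] world [0.587 0.019 0.103]
shift [-0.66, 0.3, -0.01] turn [-0.001, -0.003, 0.208] world [0.587 0.017 0.103]
```

arm_command:
  steps:
    - [[-0.05, 0.02, 0, 0, 0, 0.02, -1], [-0.1, 0.04, 0, 0, 0, 0.03, -1], [-0.15, 0.06, 0, 0, 0, 0.04, -1], [-0.2, 0.08, 0, 0, 0, 0.05, -1], [-0.25, 0.1, 0, 0, 0, 0.05, -1]]

```text
time: 4.75
eef_pos: [0.5858, 0.0212, 0.1023]
tcp_rot: [2.935, -0.023, 1.19]
wrist_force: [0.1, -0.2, -0.3]
opening: -0.0003
finger_force: 0.0
```

```bash
cat > see.py <<'E'
from h import *
import sys
st();t,r=F()
d=cams.get_image('scene');im,d=d;L=r.inv().apply((world('scene',d).reshape(-1,3)-t)).reshape(480,640,3)
b=(abs(L[...,2]-.032)<.006)&(np.hypot(L[...,0],L[...,1])<.05)
V=im.max(-1);S=im.max(-1).astype(int)-im.min(-1)
w=b&(V>150)&(S<50)
q=L[w][:,:2];_,v=np.linalg.eigh(np.cov(q.T));a=v[:,1];a=a*np.sign(a[0]);print('line px',w.sum(),'bar angle',np.degrees(np.arctan2(a[1],a[0])).round(1),q.mean(0).round(4))
cv2.imwrite(f'pics/{sys.argv[1]}.png',cv2.resize(im[170:260,310:430],(640,480),interpolation=cv2.INTER_CUBIC)[:,:,::-1])
E
python3 see.py s4
```

```text
t 4.75 panel tcp mm [32.6 10.2 14.6] F panel [ 0.09 -0.22 -0.31] rot [ 2.935 -0.023  1.19 ] q [-0.    0.42  1.69 -0.07  0.83  0.42] open -0.0003
line px 34 bar angle 76.8 [ 0.0361 -0.    ]
```

View pics/s4.png

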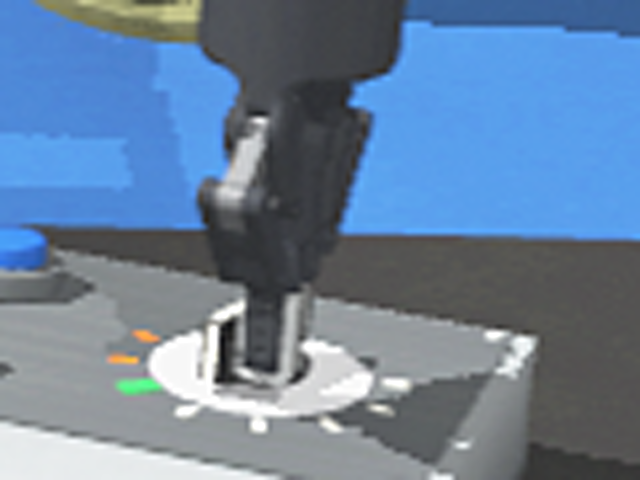

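The selector has snapped to position 5: the nose at (215,385) now points to the fifth mark at (188,410), and the force is zero. I'll repeat the same path rotated by -30° for the second click.

```bash
python3 -c "
from h import *
go([.0352,.0076,.015],-15);go([.0363,.0017,.015],-27.4);go([.0344,-.0048,.015],-33);go([.0333,-.0075,.015],-36)"
```

```text
shift [-0.23, 0.28, -0.04] turn [-0.002, -0.002, 0.159] world [0.587 0.018 0.103]
shift [-0.81, 0.45, -0.04] turn [-0.003, -0.002, 0.375] world [0.587 0.012 0.103]
shift [-1.47, 0.32, -0.04] turn [-0.003, -0.002, 0.473] world [0.583 0.006 0.103]
shift [-1.75, 0.24, -0.04] turn [-0.003, -0.001, 0.525] world [0.581 0.004 0.103]
```

arm_command:
  steps:
    - [[-0.12, 0.15, 0, 0, 0, 0.08, -1], [-0.23, 0.28, 0, 0, 0, 0.16, -1], [-0.4, 0.34, 0, 0, 0, 0.24, -1], [-0.6, 0.4, 0, 0, 0, 0.31, -1], [-0.8, 0.45, 0, 0, 0, 0.37, -1]]

```text
time: 5.3
eef_pos: [0.5879, 0.0135, 0.1034]
tcp_rot: [2.957, -0.1, 0.825]
wrist_force: [7.4, 10.1, -2.2]
opening: 0.0
finger_force: 5.5
```

```bash
python3 -c "
from h import *
st()
go([.0363,.0017,.015],-27.4);go([.0344,-.0048,.015],-33);go([.0333,-.0075,.015],-36)"
```

```text
t 5.3 panel tcp mm [37.   3.3 14.9] F panel [ 3.75 11.79 -3.03] rot [ 2.957 -0.1    0.825] q [-0.02  0.43  1.68 -0.07  0.83  0.78] open 0.0
shift [-0.18, 0.01, -0.01] turn [-0.002, -0.005, 0.003] world [0.587 0.012 0.103]
shift [-0.84, 0.14, -0.02] turn [-0.002, -0.004, 0.101] world [0.583 0.006 0.103]
shift [-1.13, 0.17, -0.02] turn [-0.002, -0.004, 0.153] world [0.581 0.004 0.103]
```

arm_command:
  steps:
    - [[-0.1, 0.02, 0, 0, 0, 0.02, -1], [-0.2, 0.04, 0, 0, 0, 0.04, -1], [-0.3, 0.06, 0, 0, 0, 0.06, -1], [-0.4, 0.08, 0, 0, 0, 0.07, -1], [-0.4, 0.08, 0, 0, 0, 0.07, -1]]

```text
time: 5.8
eef_pos: [0.5848, 0.0086, 0.1029]
tcp_rot: [2.964, -0.109, 0.757]
wrist_force: [1.0, 0.3, 0.9]
opening: 0.0001
finger_force: 0.3
```

```bash
python3 -c "
from h import *
st()
go([.0344,-.0048,.015],-33);go([.0333,-.0075,.015],-36)"
```

```text
t 5.8 panel tcp mm [35.2 -2.2 14.7] F panel [0.98 0.58 0.68] rot [ 2.964 -0.109  0.757] q [-0.03  0.42  1.69 -0.07  0.83  0.84] open 0.0001
shift [-0.26, 0.06, -0.03] turn [-0.003, -0.001, 0.033] world [0.583 0.006 0.103]
shift [-0.55, 0.1, -0.03] turn [-0.003, -0.001, 0.085] world [0.581 0.004 0.103]
```

```bash
python3 see.py s5; python3 -c "
from h import *
st()"
```

```text
t 5.8 panel tcp mm [35.2 -2.2 14.7] F panel [0.98 0.58 0.68] rot [ 2.964 -0.109  0.757] q [-0.03  0.42  1.69 -0.07  0.83  0.84] open 0.0001
line px 31 bar angle 71.7 [ 0.0394 -0.0026]
t 5.85 panel tcp mm [35.1 -2.2 14.6] F panel [-1.26  0.62 -0.11] rot [ 2.965 -0.108  0.758] q [-0.03  0.42  1.69 -0.07  0.83  0.84] open -0.0
```

View pics/s5.png

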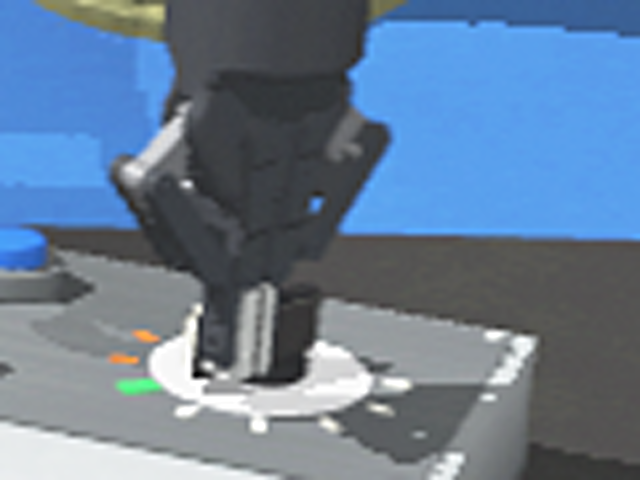

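The nose is now at about (195,375), partly hidden by the finger. I'll compare that with the predicted projections for each angle.

```bash
python3 -c "
from h import *
t,r=F()
for a in (-15,-25,-30,-45):
  c,s=np.cos(np.radians(a)),np.sin(np.radians(a));print(a,((proj('scene',r.apply([(.04*c,.04*s,.008),(.04*c,.04*s,.034),(.054*c,.054*s,0)])+t)-[310,170]+.5)*640/120).round().tolist())
"
```

```text
-15 [[215.0, 389.0], [221.0, 326.0], [194.0, 419.0]]
-25 [[200.0, 384.0], [206.0, 321.0], [175.0, 412.0]]
-30 [[194.0, 381.0], [199.0, 318.0], [166.0, 408.0]]
-45 [[178.0, 372.0], [183.0, 309.0], [144.0, 395.0]]
```

The bar is near -29°, almost at the tipping point, so I nudge on gently.

arm_command:
  steps:
    - [[-0.05, 0.01, 0, 0, 0, 0.01, -1], [-0.1, 0.02, 0, 0, 0, 0.02, -1], [-0.15, 0.04, 0, 0, 0, 0.025, -1], [-0.2, 0.05, 0, 0, 0, 0.03, -1], [-0.2, 0.05, 0, 0, 0, 0.03, -1]]

```text
time: 6.35
eef_pos: [0.5837, 0.007, 0.1027]
tcp_rot: [2.968, -0.114, 0.728]
wrist_force: [1.2, 0.0, 0.4]
opening: -0.0001
finger_force: 0.7
```

```bash
python3 see.py s6
```

```text
t 6.35 panel tcp mm [34.6 -4.1 14.6] F panel [1.21 0.35 0.14] rot [ 2.968 -0.114  0.728] q [-0.03  0.42  1.7  -0.07  0.83  0.86] open -0.0001
line px 34 bar angle 67.0 [ 0.0404 -0.0025]
```

View pics/s6.png

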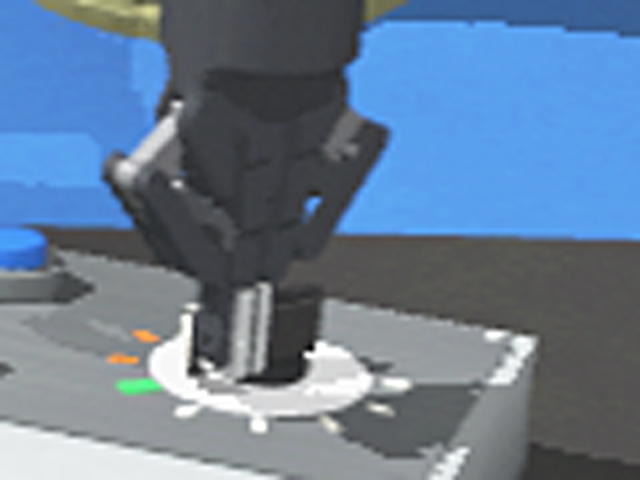

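The nose has moved to about (188,370), around -33°, and is still resting on the finger. I continue gently.

arm_command:
  steps:
    - [[-0.05, 0.01, 0, 0, 0, 0.01, -1], [-0.1, 0.02, 0, 0, 0, 0.02, -1], [-0.15, 0.04, 0, 0, 0, 0.03, -1], [-0.2, 0.05, 0, 0, 0, 0.04, -1], [-0.25, 0.05, 0, 0, 0, 0.05, -1]]

```text
time: 6.9
eef_pos: [0.5822, 0.0049, 0.1026]
tcp_rot: [2.973, -0.123, 0.678]
wrist_force: [1.4, -0.1, 0.6]
opening: -0.0
finger_force: 0.6
```

```bash
python3 see.py s7
```

```text
t 6.9 panel tcp mm [33.8 -6.4 14.7] F panel [1.48 0.3  0.3 ] rot [ 2.973 -0.123  0.678] q [-0.03  0.42  1.7  -0.07  0.82  0.91] open -0.0
line px 28 bar angle 67.6 [ 0.0393 -0.0057]
```

View pics/s7.png

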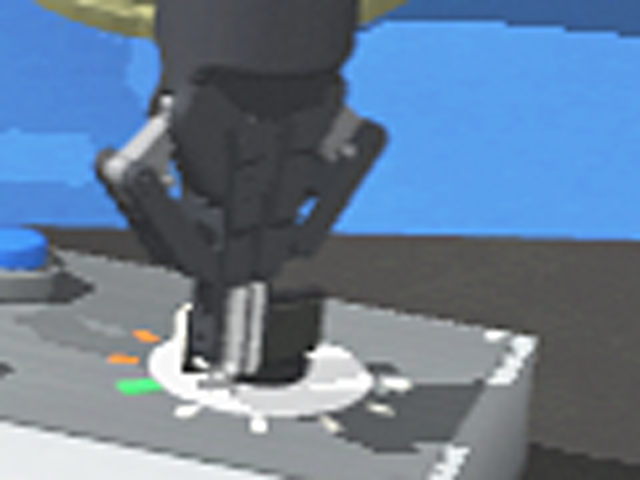

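The nose is at about (183,368), close to the value predicted for position 6. I'll back the finger off and measure the bar with it clear.

arm_command:
  steps:
    - [[0.3, 0, 0, 0, 0, 0, -1], [0.8, 0, 0, 0, 0, 0, -1], [1.2, 0, -1.5, 0, 0, 0, -1], [1.5, -1, -4, 0, 0, 0, -1], [1.5, -3, -7, 0, 0, 0, -1]]

```text
time: 7.45
eef_pos: [0.5619, 0.0417, 0.168]
tcp_rot: [2.974, -0.121, 0.678]
wrist_force: [-0.7, 0.1, 1.3]
opening: 0.0
finger_force: 0.0
```

```bash
cat > ang.py <<'E'
from h import *
st();t,r=F()
for n in('scene','top'):
    im,d=cams.get_image(n);cv2.imwrite(f'pics/ang_{n}.png',im[:,:,::-1])
    L=r.inv().apply((world(n,d).reshape(-1,3)-t)).reshape(480,640,3)
    b=(abs(L[...,2]-.029)<.012)&(np.hypot(L[...,0],L[...,1])<.05)
    S=im.max(-1).astype(int)-im.min(-1)
    for nm,w in (('bar',b),('line',b&(im.max(-1)>150)&(S<60))):
        q=L[w][:,:2]
        if len(q)<5: print(n,nm,len(q));continue
        _,v=np.linalg.eigh(np.cov(q.T));a=v[:,1]*np.sign(v[0,1]);print(n,nm,len(q),'angle',np.degrees(np.arctan2(a[1],a[0])).round(1),'mean',(q.mean(0)*1e3).round(1))
E
python3 ang.py
```

```text
t 7.45 panel tcp mm [18.3 23.3 84.9] F panel [-0.43 -0.07  1.4 ] rot [ 2.974 -0.121  0.678] q [ 0.04  0.29  1.7  -0.08  0.96  0.98] open 0.0
scene bar 267 angle -40.2 mean [ 9.9 -5.1]
scene line 29 angle -39.1 mean [ 21.3 -19.9]
top bar 137 angle -36.5 mean [ 16.7 -16.2]
top line 116 angle -37.8 mean [ 18.3 -17.4]
```

```bash
python3 -c "
from h import *
s=env.get_state();print(R.from_euler('xyz',s['tcp_rot']).inv().apply(np.array([.40,.17,.25])-s['eef_pos'])*100)"
```

```text
[ -3.59622441 -18.32470412 -11.67455495]
```

arm_command:
  steps:
    - [[-0.8, -4, -2.5, 0, 0, 0, -1], [-1.6, -8, -5, 0, 0, 0, -1], [-2.4, -12, -7.5, 0, 0, 0, -1], [-3.2, -15.5, -10, 0, 0, 0, -1], [-3.6, -18, -11.7, 0, 0, 0, -1]]

```text
time: 8.05
eef_pos: [0.4008, 0.1671, 0.249]
tcp_rot: [2.973, -0.123, 0.679]
wrist_force: [-0.6, -0.2, -0.7]
opening: 0.0002
finger_force: 0.0
```

```bash
python3 ang.py
```

```text
t 8.05 panel tcp mm [-150.2   99.3  203.4] F panel [-0.63 -0.33 -0.57] rot [ 2.973 -0.123  0.679] q [ 0.38 -0.07  1.9  -0.14  1.14  1.33] open 0.0002
scene bar 270 angle -40.3 mean [10.  -5.1]
scene line 30 angle -37.7 mean [ 21.9 -20.1]
top bar 252 angle -39.7 mean [ 5.3 -6.3]
top line 144 angle -39.3 mean [ 13.1 -12.9]
```

```bash
cat > ln.py <<'E'
from h import *
t,r=F()
for f,n in(('top1','top'),('ang_top','top'),('scene1','scene'),('ang_scene','scene')):
    im=cv2.imread(f'pics/{f}.png').astype(int);c=cams.camera_info(n);fo=240/np.tan(np.radians(c['fovy'])/2)
    v,u=np.mgrid[:480,:640]
    D=np.stack([(u-c['cx'])/fo,-(v-c['cy'])/fo,-np.ones(u.shape)],-1)@c['pose'][:3,:3].T
    nn=r.apply([0,0,1]);k=((t+.034*nn-c['pose'][:3,3])@nn)/(D@nn)
    L=r.inv().apply((c['pose'][:3,3]+D*k[...,None]-t).reshape(-1,3)).reshape(480,640,3)*1e3
    g=im.min(-1);rr=np.hypot(L[...,0],L[...,1])
    best=[]
    # dark-bar direction: darkest mean in front sector; line: brightest narrow ridge
    for a in np.arange(-75,45,.5):
        e=np.array([np.cos(np.radians(a)),np.sin(np.radians(a))]);al=L[...,:2]@e;la=L[...,1]*e[0]-L[...,0]*e[1]
        line=(al>8)&(al<34)&(abs(la)<2);side=(al>8)&(al<34)&(abs(la)>3.5)&(abs(la)<7)
        best.append((g[line].mean()-g[side].mean(),a))
    best.sort();print(f,[(round(x),a) for x,a in best[-4:]])
E
python3 ln.py
```

```text
top1 [(127, np.float64(14.5)), (129, np.float64(15.0)), (134, np.float64(13.5)), (134, np.float64(13.0))]
ang_top [(90, np.float64(-42.5)), (90, np.float64(-43.5)), (91, np.float64(-42.0)), (94, np.float64(-44.0))]
scene1 [(161, np.float64(10.0)), (161, np.float64(10.5)), (162, np.float64(9.5)), (170, np.float64(9.0))]
ang_scene [(71, np.float64(-57.5)), (76, np.float64(-58.0)), (102, np.float64(-58.5)), (105, np.float64(-59.0))]ln.py:15: RuntimeWarning: Mean of empty slice.
  best.append((g[line].mean()-g[side].mean(),a))
  ret = ret.dtype.type(ret / rcount)
```

```bash
python3 -c "
import cv2
a=cv2.imread('pics/ang_top.png')[235:310,250:335];b=cv2.imread('pics/ang_scene.png')[205:265,325:395]
cv2.imwrite('pics/v10.png',cv2.hconcat([cv2.resize(a,(430,380),interpolation=cv2.INTER_CUBIC),cv2.resize(b,(360,380),interpolation=cv2.INTER_CUBIC)]))"
```

View pics/v10.png

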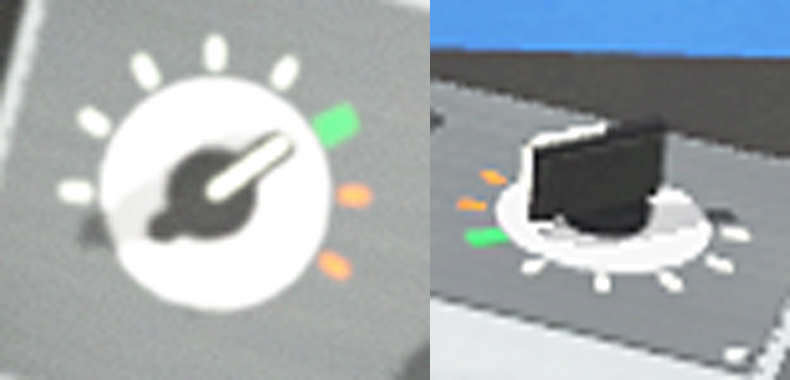

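The pointer line runs from (215,190) to (290,140) and the green mark is at (337,125), so it is at the green mark, perhaps a few degrees short. I'll measure the line with one method in both the first and the latest pictures.

```bash
cat > ln2.py <<'E'
from h import *
import sys
t,r=F()
def loc(n,z):
    c=cams.camera_info(n);fo=240/np.tan(np.radians(c['fovy'])/2)
    def f(u,v):
        D=np.stack([(u-c['cx'])/fo,-(v-c['cy'])/fo,-np.ones_like(u)],-1)@c['pose'][:3,:3].T
        nn=r.apply([0,0,1]);k=((t+z*nn-c['pose'][:3,3])@nn)/(D@nn)
        return r.inv().apply(c['pose'][:3,3]+D*k[...,None]-t)*1e3
    return f
for f in sys.argv[1:]:
    g=cv2.imread(f'pics/{f}.png')[235:310,250:335].min(-1);B=cv2.resize(g,None,fx=8,fy=8,interpolation=cv2.INTER_CUBIC)
    for th in(140,165,190):
        k,lab,stt,cen=cv2.connectedComponentsWithStats((B>th).astype(np.uint8))
        for i in range(1,k):
            p=np.argwhere(lab==i)[:,::-1].astype(np.float32)
            (c,(w,h),_)=cv2.minAreaRect(p)
            P=loc('top',.034)((p[:,0]+.5)/8-.5+250,(p[:,1]+.5)/8-.5+235)[:,:2];m=P.mean(0)
            if np.hypot(*m)<30 and 600<len(p)<12000 and max(w,h)>2.2*min(w,h):
                _,v=np.linalg.eigh(np.cov(P.T));a=v[:,1]*np.sign(v[0,1]);pr=(P-m)@a
                print(f,th,len(p),'angle',np.degrees(np.arctan2(a[1],a[0])).round(1),'mean',m.round(1),'len',np.ptp(pr).round(1),'far end',(m+a*pr.max()).round(1))
E
python3 ln2.py top1 ang_top
cat > ln3.py <<'E'
from ln2 import *
u,v=np.meshgrid(np.arange(250,335,.125),np.arange(235,310,.125));L=loc('top',.034)(u,v)[...,:2]
for f,a in zip(sys.argv[1::2],map(float,sys.argv[2::2])):
    g=cv2.imread(f'pics/{f}.png').min(-1).astype(np.float32)
    G=cv2.remap(g,u.astype(np.float32),v.astype(np.float32),cv2.INTER_CUBIC)
    for it in range(6):
        e=np.array([np.cos(np.radians(a)),np.sin(np.radians(a))]);al=L@e;la=L[...,1]*e[0]-L[...,0]*e[1]
        xs=[];ys=[]
        for s in np.arange(6,32,1.):
            m=(abs(al-s)<.5)&(abs(la)<5);w=np.clip(G[m]-110,0,None)
            if w.sum()>0: xs.append(s);ys.append((w*la[m]).sum()/w.sum())
        k,b=np.polyfit(xs,ys,1);a+=np.degrees(np.arctan(k))
    print(f,'angle',round(a,1),'offset',round(b,1),np.round(ys[::3],1))
E
sed -i 's/^for f in sys.argv\[1:\]:/for f in (sys.argv[1:] if __name__=="__main__" else []):/' ln2.py
python3 ln3.py top1 14 ang_top -42
```

```text
Traceback (most recent call last):
  File "ln3.py", line 2, in <module>
    u,v=np.meshgrid(np.arange(250,335,.125),np.arange(235,310,.125));L=loc('top',.034)(u,v)[...,:2]
                                                                       ~~~~~~~~~~~~~~~^^^^^
  File "ln2.py", line 9, in f
    return r.inv().apply(c['pose'][:3,3]+D*k[...,None]-t)*1e3
           ~~~~~~~~~~~~~^^^^^^^^^^^^^^^^^^^^^^^^^^^^^^^^^
  File "scipy/spatial/transform/_rotation.pyx", line 2580, in scipy.spatial.transform._rotation.Rotation.apply
ValueError: Expected input of shape (3,) or (P, 3), got (600, 680, 3).
```

```bash
sed -i "s/L=loc('top',.034)(u,v)\[...,:2\]/L=loc('top',.034)(u.ravel(),v.ravel())[:,:2].reshape(*u.shape,2)/" ln3.py
python3 ln3.py top1 14 ang_top -42
```

```text
top1 angle 14.9 offset -0.3 [-0.3 -0.4 -0.3 -0.3 -0.2 -0.3 -0.3 -0.3 -0.3]
ang_top angle -20.8 offset -4.0 [-2.  -2.1 -2.4 -2.7 -2.4 -0.4  0.   0.3  0.7]
```

```bash
sed -i "s/abs(la)<5)/abs(la)<3.2)/; s/np.arange(6,32,1.)/np.arange(4,28,1.)/" ln3.py
python3 ln3.py top1 14 ang_top -39 ang_top -45
```

```text
top1 angle 14.0 offset -0.1 [-0.1 -0.2 -0.1  0.1 -0.  -0.2 -0.  -0. ]
ang_top angle -38.4 offset -0.6 [-0.8 -0.5 -0.6 -0.7 -0.6 -0.7 -0.6 -0.6]
ang_top angle -39.6 offset -0.6 [-0.7 -0.5 -0.4 -0.5 -0.5 -0.5 -0.4 -0.4]
```

The line measures about -39 to -40°, which is inside the click but 5° short of centre, close to the tolerance. I'll go back and nudge it a few degrees.

```bash
python3 -c "
from h import *
go([.043,.004,.085],-42)"
```

```text
shift [3.35, 21.31, 11.87] turn [-0.003, -0.004, 0.113] world [0.58  0.017 0.173]
```

arm_command:
  steps:
    - [[0.7, 4.5, 2.4, 0, 0, 0.04, -1], [1.4, 9, 5, 0, 0, 0.08, -1], [2.1, 13.5, 7.5, 0, 0, 0.11, -1], [2.8, 18, 10, 0, 0, 0.11, -1], [3.35, 21.3, 11.9, 0, 0, 0.11, -1]]

```text
time: 8.65
eef_pos: [0.5818, 0.0117, 0.1692]
tcp_rot: [2.988, -0.139, 0.568]
wrist_force: [0.8, 0.3, 0.2]
opening: 0.0
finger_force: 0.0
```

```bash
python3 -c "
from h import *
st();go([.043,.004,.015],-42);go([.0345,-.0054,.015],-42)"
```

```text
t 8.65 panel tcp mm [45.4 -0.1 80.4] F panel [ 0.76  0.49 -0.  ] rot [ 2.988 -0.139  0.568] q [-0.02  0.33  1.65 -0.06  0.97  1.02] open 0.0
shift [0.15, -0.43, 6.54] turn [-0.003, 0.0, -0.001] world [0.594 0.012 0.105]
shift [-1.12, -0.43, 6.54] turn [-0.003, 0.0, -0.001] world [0.583 0.006 0.103]
```

arm_command:
  steps:
    - [[0.2, -0.4, 2, 0, 0, 0, -1], [0.2, -0.4, 4, 0, 0, 0, -1], [0.2, -0.4, 5.5, 0, 0, 0, -1], [0.2, -0.4, 6.5, 0, 0, 0, -1], [-0.3, -0.4, 6.5, 0, 0, 0, -1]]

```text
time: 9.15
eef_pos: [0.5884, 0.0123, 0.1051]
tcp_rot: [2.989, -0.139, 0.569]
wrist_force: [0.3, 0.4, 0.1]
opening: 0.0001
finger_force: 0.0
```

```bash
python3 -c "
from h import *
st();go([.0345,-.0054,.015],-42);go([.0332,-.0093,.015],-43)"
```

```text
t 9.15 panel tcp mm [38.1  2.4 16.3] F panel [0.18 0.47 0.05] rot [ 2.989 -0.139  0.569] q [-0.02  0.43  1.68 -0.07  0.84  1.03] open 0.0001
shift [-0.82, 0.26, 0.13] turn [-0.004, 0.001, 0.001] world [0.583 0.006 0.103]
shift [-1.19, 0.42, 0.13] turn [-0.004, 0.001, 0.018] world [0.581 0.002 0.103]
```

arm_command:
  steps:
    - [[-0.3, 0.1, 0.1, 0, 0, 0, -1], [-0.6, 0.2, 0.1, 0, 0, 0, -1], [-0.8, 0.3, 0.1, 0, 0, 0, -1], [-0.95, 0.35, 0.1, 0, 0, 0.01, -1], [-1.1, 0.4, 0.1, 0, 0, 0.02, -1]]

```text
time: 9.65
eef_pos: [0.5818, 0.003, 0.105]
tcp_rot: [2.99, -0.144, 0.548]
wrist_force: [1.3, 0.9, 0.9]
opening: -0.0
finger_force: 0.4
```

```bash
python3 -c "
from h import *
st();go([.0332,-.0093,.015],-43)
im,d=cams.get_image('top');cv2.imwrite('pics/t8.png',im[:,:,::-1])"; python3 ln3.py t8 -40 t8 -45
```

```text
t 9.65 panel tcp mm [34.3 -8.4 17. ] F panel [1.15 1.25 0.71] rot [ 2.99  -0.144  0.548] q [-0.04  0.41  1.7  -0.06  0.83  1.03] open -0.0
shift [-0.14, -0.02, 0.2] turn [-0.002, -0.001, -0.003] world [0.581 0.002 0.103]Traceback (most recent call last):
  File "ln3.py", line 12, in <module>
    k,b=np.polyfit(xs,ys,1);a+=np.degrees(np.arctan(k))
        ~~~~~~~~~~^^^^^^^^^
    raise TypeError("expected non-empty vector for x")
TypeError: expected non-empty vector for x
```

arm_command:
  steps:
    - [[-0.05, 0, 0, 0, 0, 0.01, -1], [-0.1, 0, 0, 0, 0, 0.02, -1], [-0.15, 0, 0, 0, 0, 0.03, -1], [-0.2, 0, 0, 0, 0, 0.03, -1], [-0.2, 0, 0, 0, 0, 0.03, -1]]

```text
time: 10.2
eef_pos: [0.5799, 0.0021, 0.1042]
tcp_rot: [2.995, -0.148, 0.519]
wrist_force: [0.5, 0.2, -0.6]
opening: 0.0001
finger_force: 0.0
```

```bash
python3 -c "
from h import *
st()"
```

```text
t 10.2 panel tcp mm [32.7 -9.8 16.6] F panel [ 0.33  0.32 -0.66] rot [ 2.995 -0.148  0.519] q [-0.04  0.41  1.71 -0.06  0.83  1.06] open 0.0001
```

arm_command:
  steps:
    - [[0.5, 0, 0, 0, 0, 0, -1], [1, 0, 0, 0, 0, 0, -1], [1.3, 0, -2, 0, 0, 0, -1], [1.3, -3, -5, 0, 0, 0, -1], [1.3, -7, -8, 0, 0, 0, -1]]

```text
time: 10.7
eef_pos: [0.5422, 0.0738, 0.1751]
tcp_rot: [2.995, -0.148, 0.517]
wrist_force: [0.8, 1.0, -0.5]
opening: 0.0
finger_force: 0.0
```

```bash
python3 -c "
from h import *
st()
im,d=cams.get_image('top');cv2.imwrite('pics/t9.png',im[:,:,::-1])"; python3 ln3.py t9 -40 t9 -45 t9 -50
```

```text
t 10.7 panel tcp mm [-7.4 48.6 97.6] F panel [ 0.35  1.17 -0.54] rot [ 2.995 -0.148  0.517] q [ 0.1   0.25  1.73 -0.09  0.97  1.21] open 0.0
t9 angle -13.1 offset -3.2 [-1.7 -2.  -2.4 -2.8  3.   0.5  0.1 -0. ]
t9 angle -44.6 offset -0.7 [-0.9 -0.7 -0.7 -0.7 -0.7 -0.8 -0.7 -0.7]
t9 angle -45.4 offset -0.7 [-0.9 -0.6 -0.6 -0.5 -0.5 -0.6 -0.6 -0.6]
```

The selector now reads -45°, at the green mark. Next is the blue button.

```bash
python3 -c "
from h import *
go([-.042,-.120,.06],-20)"
```

```text
shift [-14.56, 9.89, 4.11] turn [-0.001, -0.005, -0.433] world [ 0.471 -0.081  0.131]
```

arm_command:
  steps:
    - [[-3, 2, 0, 0, 0, -0.1, -1], [-6, 4, 0, 0, 0, -0.2, -1], [-9, 6, 0.5, 0, 0, -0.3, -1], [-12, 8, 1.5, 0, 0, -0.4, -1], [-14.5, 9.9, 2.5, 0, 0, -0.43, -1]]

```text
time: 11.25
eef_pos: [0.4689, -0.0861, 0.1429]
tcp_rot: [2.946, -0.073, 0.949]
wrist_force: [1.1, -0.4, -0.6]
opening: 0.0001
finger_force: 0.0
```

```bash
python3 -c "
from h import *
st();go([-.042,-.120,.026],-20)
im,d=cams.get_image('top');cv2.imwrite('pics/t10.png',im[:,:,::-1])"; python3 ln3.py t10 -45 t10 -50
```

```text
t 11.25 panel tcp mm [ -39.8 -125.2   71.5] F panel [ 1.01 -0.07 -0.86] rot [ 2.946 -0.073  0.949] q [-0.26  0.14  1.96 -0.    0.84  0.37] open 0.0001
shift [0.4, -0.38, 4.55] turn [-0.002, -0.002, 0.0] world [ 0.477 -0.083  0.098]
t10 angle -45.6 offset -0.9 [-1.1 -0.9 -0.9 -0.9 -0.8 -0.9 -1.  -0.9]
t10 angle -45.7 offset -0.9 [-1.1 -0.9 -0.9 -0.8 -0.8 -0.9 -0.9 -0.9]
```

arm_command:
  steps:
    - [[0.4, -0.4, 1.5, 0, 0, 0, -1], [0.4, -0.4, 3, 0, 0, 0, -1], [0.4, -0.4, 4, 0, 0, 0, -1], [0.4, -0.4, 4.4, 0, 0, 0, -1], [0.4, -0.4, 4.4, 0, 0, 0, -1]]

```text
time: 11.8
eef_pos: [0.4774, -0.0816, 0.0991]
tcp_rot: [2.948, -0.073, 0.946]
wrist_force: [-0.3, -1.0, 0.3]
opening: 0.0003
finger_force: 0.0
```

arm_command:
  steps:
    - [[0, 0, 0.3, 0, 0, 0, -1], [0, 0, 0.6, 0, 0, 0, -1], [0, 0, 0.8, 0, 0, 0, -1], [0, 0, 1.0, 0, 0, 0, -1], [0, 0, 1.0, 0, 0, 0, -1]]

```text
time: 12.3
eef_pos: [0.4797, -0.0823, 0.0901]
tcp_rot: [2.946, -0.074, 0.946]
wrist_force: [-1.0, 0.2, 6.2]
opening: -0.0003
finger_force: 3.5
```

```bash
python3 -c "
from h import *
st()"
```

```text
t 12.3 panel tcp mm [ -41.6 -118.6   17.9] F panel [ 0.28 -0.1   6.24] rot [ 2.946 -0.074  0.946] q [-0.24  0.25  1.97 -0.01  0.71  0.4 ] open -0.0003
```

arm_command:
  steps:
    - [[0, 0, 0.1, 0, 0, 0, -1], [0, 0, 0.2, 0, 0, 0, -1], [0, 0, 0.3, 0, 0, 0, -1], [0, 0, 0.3, 0, 0, 0, -1], [0, 0, 0.3, 0, 0, 0, -1]]

```text
time: 12.8
eef_pos: [0.4803, -0.0825, 0.0893]
tcp_rot: [2.945, -0.074, 0.946]
wrist_force: [-25.4, 5.7, 48.1]
opening: -0.0002
finger_force: 26.0
```

```bash
python3 -c "
from h import *
st()"
```

```text
t 12.8 panel tcp mm [ -41.2 -118.6   17. ] F panel [-15.38  -1.48  52.46] rot [ 2.945 -0.074  0.946] q [-0.24  0.25  1.97 -0.01  0.71  0.4 ] open -0.0002
```

The force rose sharply to 52 N, so the button has bottomed out. Now release it and retreat.

arm_command:
  steps:
    - [[0, 0, -0.5, 0, 0, 0, -1], [0, 0, -2, 0, 0, 0, -1], [0, 0, -5, 0, 0, 0, -1], [0, 0, -8, 0, 0, 0, -1], [0, -3, -11, 0, 0, 0, -1]]

```text
time: 13.3
eef_pos: [0.4351, -0.0596, 0.1899]
tcp_rot: [2.946, -0.074, 0.944]
wrist_force: [-0.5, 1.3, 1.6]
opening: -0.0
finger_force: 0.0
```

```bash
cat > end.py <<'E'
from h import *
st();t,r=F()
im,d=cams.get_image('top');cv2.imwrite('pics/t11.png',im[:,:,::-1])
L=r.inv().apply((world('top',d).reshape(-1,3)-t)).reshape(480,640,3);L0=r.inv().apply((world('top',np.load('pics/top1.npy')).reshape(-1,3)-t)).reshape(480,640,3)
for n,(x,y,R0) in dict(blue=(-.042,-.12,.009),white=(-.042,-.185,.009),estop=(.04,-.185,.012)).items():
    print(n,[(np.median(l[...,2][np.hypot(l[...,0]-x,l[...,1]-y)<R0])*1e3).round(1) for l in(L0,L)])
a=cv2.imread('pics/top1.png').astype(int)
for n,(u,v,w,h) in dict(loupe=(138,268,14,14),capsule=(381,229,16,16),cal=(508,265,25,60)).items():
    print(n,'mean diff',abs(im[v-h:v+h,u-w:u+w,::-1].astype(int)-a[v-h:v+h,u-w:u+w]).mean().round(1))
E
python3 end.py; python3 ln3.py t11 -45 t11 -50
```

```text
t 13.3 panel tcp mm [ -68.9 -109.1  125.8] F panel [-0.51  1.16  1.72] rot [ 2.946 -0.074  0.944] q [-0.21 -0.02  2.   -0.01  0.95  0.43] open -0.0
blue [np.float64(22.7), np.float64(391.3)]
white [np.float64(23.1), np.float64(23.0)]
estop [np.float64(39.2), np.float64(39.1)]
loupe mean diff 3.0
capsule mean diff 1.9
cal mean diff 2.7
t11 angle -45.5 offset -0.9 [-1.1 -1.  -0.9 -0.9 -0.8 -0.9 -1.  -1. ]
t11 angle -45.6 offset -0.9 [-1.1 -1.  -0.9 -0.8 -0.8 -0.9 -1.  -0.9]
```

The dial is still at the green mark, the white button and emergency stop are out, and the loose things haven't moved. The arm hides the blue button from the top camera, but the finger is well clear of it. I'll hand in.

```bash
python3 -c "
from station import env
print(env.sign_off())"
```

```text
the job is handed in; nothing more can be done
None
```

I pushed the speed selector two clicks to the green mark (last measured within about 1° of it), pressed the blue button until it bottomed out and released it, and handed the job in; the arm hid the blue button from the top camera afterwards, so its spring-back was not confirmed by picture, and sign-off returned no verdict.

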